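# Fit the battery pack in a worksite radio and snap its battery door shut

### The job

The worksite radio lies face down on soft foam with its battery door open. Fit the loose rectangular battery pack into the open bay, terminal nose towards the hinge and fully down on the bay floor; then swing the door over and press its far edge down until the spring catch clicks and the door stays fully shut by itself. Build the push up gradually and feel for the click, for the thin door and the casing crack above about 30 N, and leave everything else on the bench where it is.

Things in the scene. Friction and masses are not known exactly. Their poses are not given: they have to be found in the camera images.
- pack_center (a point): centre (half-way up) of the loose black battery pack with grey sleeve: a block 36 mm wide (its x), 66 long (its y), 30 tall (its z), about 180 g, flat on the bench. A terminal nose 14 mm wide, 5 long, 8 tall juts from its +y end, 3 to 11 mm above the underside. Grip it across the 36 mm width
- bay (a point): centre of the bay floor: z up, y towards the door's hinge, x along the hinge. Ledges 12 mm high form a pocket 39 x 69 mm centred here, top edges chamfered 3 mm, with an 18 mm wide notch at the +y end for the pack's nose. The seated pack has its centre 15 mm above this point and its axes along the bay's; its upper 18 mm stand free, with 26 mm for a finger on either side of its width
- bay_mouth (a point): 34 mm straight above bay, level with the back of the grey radio (190 x 300 x 85 mm, face down, rubber corners 3 mm proud). The mouth is 88 mm along x and goes from -49 to +41 mm along y. The radio lies on two soft, sluggish foam blocks: under a firm push it sinks straight down by a centimetre or more, with all its points, and comes back up when the push ends or the catch gives
- door_hinge (a point): middle of the battery door's hinge line, half-way through its thickness, 2 mm above the back, 49 mm from the bay centre along the bay's +y. Turns with the door: y points from far edge to hinge, z out of the outer face. The door is a flat grey plate 104 mm along the hinge, 106 from hinge to far edge, 4 thick; a tongue 24 wide, 13 long hangs inside, 12 to 16 mm from the far edge
- door_edge (a point): the place to press: on the door's outer face, in the middle, on the thumb ribs 8 mm from the far edge, 98 mm from the hinge line. With the door shut it lies 4 mm above the bay's mouth level and 49 mm from the bay centre along the bay's -y. Turns with the door: z points out of the outer face
- door (a joint): door angle, rad: 0 = shut and clicked, 2.3 = wide open. It stays where it is left (0.7 N at the far edge moves it). Below about 0.08 its tongue meets the steel nib of the catch in the bay's far wall; it resists, then snaps to 0 at 9 to 17 N on door_edge (differs from radio to radio; more nearer the hinge). Let go before the snap, it springs back to 0.05 or more
- screwdriver: bystander: black-handled screwdriver, 190 mm long, lying; origin under its middle
- old_pack: bystander: old pack of three round cells side by side in a dark sleeve, 65 by 58 by 20 mm; origin at the centre of its underside
- meter: bystander: black multimeter lying on its back, 150 by 78 by 42 mm; origin at the centre of its underside
- tray: bystander: white divided parts tray with screws, 100 by 140 by 25 mm; origin at the centre of its underside
- speaker: bystander: loose loudspeaker, 110 mm across and 51 mm tall, cone up; origin at the centre of its underside
- spray: bystander: upright aluminium spray can with a paper label and white cap, 52 mm across and 170 mm tall; origin at the centre of its underside
- tape: bystander: roll of black tape lying flat, 68 mm across and 18 mm tall; origin at the centre of its underside
Things that resemble listed ones, but are neither listed nor needed, are in the scene too. What is shaped like the part that bears pack_center but orange or pink is not meant.

How it is judged:
On the way:
1. the pack sits fully down in its pocket, nose towards the hinge, and is let go while the door is still open (horizontal distance between pack_center and bay below 0.004 m and z of pack_center in the frame of bay below 0.0175 m and angle between the y axis of pack_center and the y axis of bay, either way round below 0.1 rad and angle between pack_center's own z axis and vertical below 0.06 rad and value of joint door above 0.8 rad and contact force between each of the arm, the fingers and pack below 0.1 N), for 0.2 s.
At the end, for the whole second after the job is handed in: the door is shut and held by its catch (under 0.02 rad); under it the pack rests in its pocket: centre within 4 mm of the bay's horizontally and less than 17.5 mm above its floor, level within 0.06 rad, in line within 0.1 rad, nose at the hinge end (value of joint door below 0.02 rad and horizontal distance between pack_center and bay below 0.004 m and z of pack_center in the frame of bay below 0.0175 m and angle between the y axis of pack_center and the y axis of bay, either way round below 0.1 rad and angle between pack_center's own z axis and vertical below 0.06 rad and linear speed of pack below 0.02 m/s); the robot touches nothing.
It fails at once if the robot pushes the radio's casing or its door with more than 30 N (contact force between any of the arm, the fingers and radio above 30 N or contact force between any of the arm, the fingers and door above 30 N).
It fails at once if the pack is forced against the radio with more than 30 N (contact force between pack and radio above 30 N).
It fails at once if a bystander is moved by more than 20 mm (distance of any of screwdriver, old_pack, meter, tray, speaker, spray, tape from where it was at the start of the episode above 0.02 m).
It also fails if it takes over 48 s, if anything falls off the work surface, if the arm or the gripper's body presses on something with over 40 N, if the wrist force passes 120 N, or if a joint passes its speed limit or range.

### The arm

A 6-joint arm with a two-finger parallel gripper is mounted at the origin on the work surface. World frame = base frame: x ahead of the robot, y to its left, z up, the work surface at z = 0. Lengths are in m, angles in rad, forces in N, time in s.
With the tool pointing down it reaches from about 0.25 to 0.775 m from the base axis. Payload 4 kg.
Tool frame: the origin (TCP) lies between the finger pads; the fingertips stand r.nose_length ahead of it and the grasp point (between the pads) lies 6 mm ahead of it (r.nose_length is the distance from the TCP to the fingertips, in m); z points along the fingers, y is the direction in which the jaws open and shut (so a half turn about z gives the same grasp; the last joint's range is limited). The gripper opens to 94 mm and grips with 3 to 60 N. Pads are 16 mm wide; open, the fingers measure 119 mm over their backs; the gripper's body (75 mm by 177 mm) begins 78 mm behind the grasp point.
Start: joints at [-1.416, 0.087, 1.371, -0, 1.684, -0.103], TCP at [0.14, -0.532, 0.231] pointing down, gripper open.
Joint ranges: [-3.1, 3.1], [-0.76, 2.03], [0.27, 2.55], [-1.08, 4.22], [0.17, 2.65], [-2.57, 2.57]. Speed limits (rad/s): [2.79, 2.79, 3.14, 3.14, 3.14, 3.14].

### API

Orientations are given as [roll, pitch, yaw] about the fixed x, y, z axes, in that order (R = Rz(yaw) Ry(pitch) Rx(roll)).
In Python, from plant import r gives the robot as it stands. The module is installed in compiled form; this text tells all that it offers.
- The arm moves only by the tool play_rows, never from a script. Its argument "moves" is one flat list of numbers, 7 for each row, row after row: the shift along the tool's x, y, z in m, then the turn, a rotation vector about the tool's x, y, z in degrees, then the closure in counts, from 0 (fully open) to 255 (shut). A call has 1 to 10 rows; each row shifts and turns the commanded pose from where the row before left it, along the tool's axes as they then stand; what a row does not reach is not made up. A row lasts 1/8 s, in which the tool goes at most 62.5 mm and 10.7 degrees, less where a joint would pass 70% of its speed; a pose out of reach is approached as far as the arm can. A call with a gripper value outside its range is refused whole. The fingers move at their own pace and stop on an object; "newtons" is the grip in N (left out, the last holds). Time passes only in rows, so rows that do not move let the fingers close. It gives the time, the measured TCP pose, the force and the opening at its end, in the units of the state.
- r.get_obs(): the state, without advancing time (a new reading comes with each control period).
- r.read_camera(name): name is "scene" or "side" or "wrist"; returns (picture, depth): 384x512x3 uint8, red, green, blue; 384x512 float32, m along the optical axis (not along the pixel's ray), 0 where there is no reading.
- r.camera_params(name): a dict with "K" (3x3 intrinsics, pixels), "world_to_cam" (4x4, takes a point from world to camera coordinates). Camera axes: x right, y down, z forward; pixel columns grow to the right and rows downward; lengths in m; the calibration is good to about 2 mm. A picture is of the moment at which its call begins: read the wrist's pose just before it. camera_params takes no time and is no camera call; for the wrist camera it gives the pose at the moment of the call.
- r.hand_in(): hands the job in, once; it reports no verdict.
The state is a dict: "t": time; "joints": joint angles; "qd": joint speeds; "effort": joint torques, N m; "eef_pos": TCP position; "tool_rot": TCP orientation; "contact_force": force on the tool from outside, world axes, zero at the start; "torque": the same for the moment, N m; "finger_gap": finger opening in m.
Only numpy, scipy, OpenCV 4.12 (cv2) and the standard library are available. Lean on these libraries where they do the work, as an engineer would, in place of code of your own. Each camera call takes 0.05 s, during which the arm holds its last target.

## Working session

There is one attempt and no reset: what is moved stays moved. The work goes in short steps, Python scripts to look and compute and a tool call to move; the robot and the scene stay as the last step left them, time stands still between calls to the robot, and variables do not carry over. Pictures are saved under pics/ and viewed, and the job is handed in when it is done.

Besides the shell and the picture viewer there is one more tool, called after "Call:" in YAML: its name, and indented under it one key for each argument. play_rows: Moves the arm, as the interface text tells. Its arguments: {"type":"object","properties":{"moves":{"type":"array","items":{"type":"number"}},"newtons":{"type":"number"}},"required":["moves"]}

```bash
mkdir -p pics
python3 - <<'E'
from plant import r
import cv2,numpy as np
print(r.get_obs(), r.nose_length)
for n in ["scene","side","wrist"]:
    p=r.camera_params(n); im,d=r.read_camera(n)
    cv2.imwrite(f"pics/{n}0.png",im[:,:,::-1]); np.savez(f"{n}0.npz",im=im,d=d,K=p["K"],T=p["world_to_cam"])
    print(n,p["K"].tolist(),np.round(np.linalg.inv(p["world_to_cam"]),3).tolist(), (d>0).mean())
E
```

```text
{'t': 0.0, 'joints': array([-1.41608559e+00,  8.79369509e-02,  1.37224648e+00,  7.06529437e-06,
        1.68356234e+00, -1.03061476e-01]), 'qd': array([-1.67669979e-03,  6.07518615e-04,  6.46882299e-04, -1.09593711e-03,
        8.20146481e-04,  6.21406225e-05]), 'effort': array([-7.01636714e-05, -3.40174234e+01, -3.02430475e+01,  7.17695500e-02,
        3.30397754e-02, -1.50019123e-04]), 'eef_pos': array([ 0.14015314, -0.53134273,  0.22931791]), 'tool_rot': array([-3.13945169e+00, -2.28495194e-04,  2.57772760e-01]), 'contact_force': array([-0.1682308 ,  0.4847985 , -0.50473584]), 'torque': array([0.00582389, 0.00119698, 0.00176395]), 'finger_gap': 0.09402628730593625} 0.025
scene [[346.54447287223326, 0.0, 256.8091264200485], [0.0, 346.54447287223326, 194.53672109515227], [0.0, 0.0, 1.0]] [[-0.68, 0.574, -0.456, 1.027], [0.733, 0.526, -0.431, 0.43], [-0.007, -0.627, -0.779, 0.926], [0.0, 0.0, 0.0, 1.0]] 0.9959513346354166
side [[454.96511108852184, 0.0, 256.05587651738836], [0.0, 454.96511108852184, 192.27742310600232], [0.0, 0.0, 1.0]] [[0.888, -0.296, 0.352, 0.022], [-0.46, -0.572, 0.679, -1.012], [0.0, -0.765, -0.644, 1.017], [0.0, 0.0, 0.0, 1.0]] 0.9942270914713541
wrist [[296.5894233739167, 0.0, 260.06918624632385], [0.0, 296.5894233739167, 185.57208133766616], [0.0, 0.0, 1.0]] [[0.255, -0.938, -0.234, 0.207], [-0.967, -0.248, -0.06, -0.513], [-0.002, 0.242, -0.97, 0.384], [0.0, 0.0, 0.0, 1.0]] 0.9959767659505209
```

View pics/scene0.png

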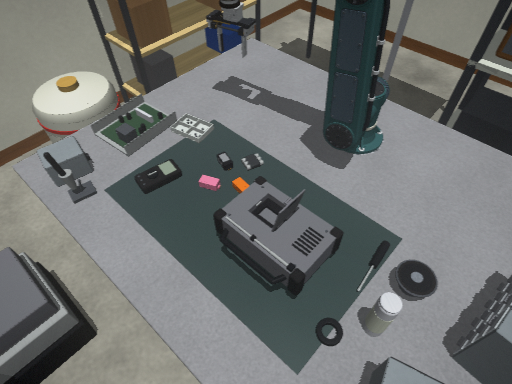

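View pics/side0.png

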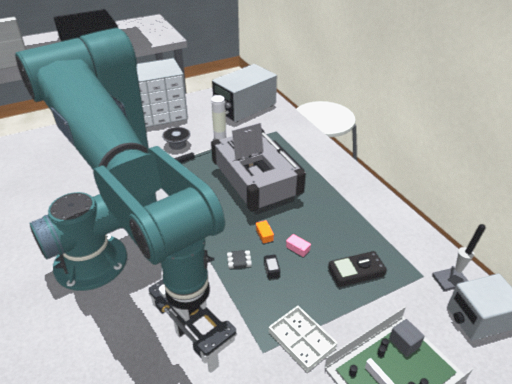

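View pics/wrist0.png

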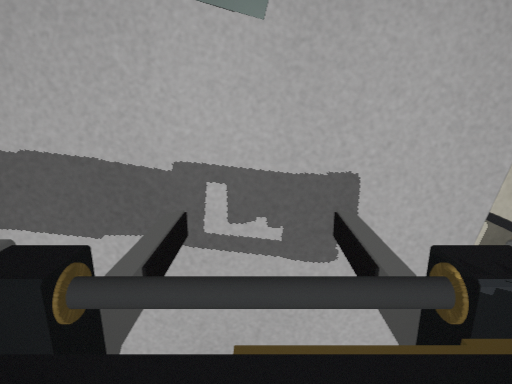

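Candidates for the pack are listed below, scene pixel then side pixel:
- Black block with grey sleeve at (224,160) / (272,266): this fits the description.
- Three-cell old pack at (252,161) / (239,259): a bystander.
- Pink block at (209,182) / (298,244) and orange block at (241,185) / (265,231): both excluded by colour.

Next I'll crop in close and measure.

```bash
cat > h.py <<'E'
import numpy as np,cv2
def load(n):
    z=np.load(n+".npz"); return z["im"],z["d"],z["K"],z["T"]
def cloud(d,K,T):
    v,u=np.mgrid[:d.shape[0],:d.shape[1]]
    c=np.stack([(u-K[0,2])/K[0,0]*d,(v-K[1,2])/K[1,1]*d,d],-1)
    C=np.linalg.inv(T); return c@C[:3,:3].T+C[:3,3]
E
python3 - <<'E'
from h import *
out=[]
for n,(x,y,w,h) in {"scene0":(195,135,160,165),"side0":(205,110,110,175)}.items():
    im,d,K,T=load(n); s=4 if n=="scene0" else 4
    c=cv2.resize(im[y:y+h,x:x+w],None,fx=3.4,fy=3.4,interpolation=cv2.INTER_CUBIC); cv2.imwrite(f"pics/{n}c.png",c[:,:,::-1])
    P=cloud(d,K,T)
    pts={"scene0":[(224,160),(252,161),(209,182),(241,185),(268,212),(290,207),(300,194)],"side0":[(272,266),(239,259),(298,244),(265,231),(248,143),(246,172),(272,183)]}[n]
    for u,v in pts: print(n,u,v,np.round(P[v,u],3))
E
```

```text
scene0 224 160 [ 0.467 -0.26   0.033]
scene0 252 161 [ 0.393 -0.192  0.019]
scene0 209 182 [ 0.571 -0.226  0.027]
scene0 241 185 [ 0.508 -0.134  0.03 ]
scene0 268 212 [0.563 0.036 0.088]
scene0 290 207 [0.571 0.118 0.195]
scene0 300 194 [0.541 0.124 0.227]
side0 272 266 [ 0.453 -0.278  0.029]
side0 239 259 [ 0.386 -0.202  0.017]
side0 298 244 [ 0.561 -0.242  0.032]
side0 265 231 [ 0.501 -0.148  0.031]
side0 248 143 [0.574 0.11  0.176]
side0 246 172 [0.526 0.031 0.127]
side0 272 183 [ 0.573 -0.056  0.126]
```

View pics/scene0c.png

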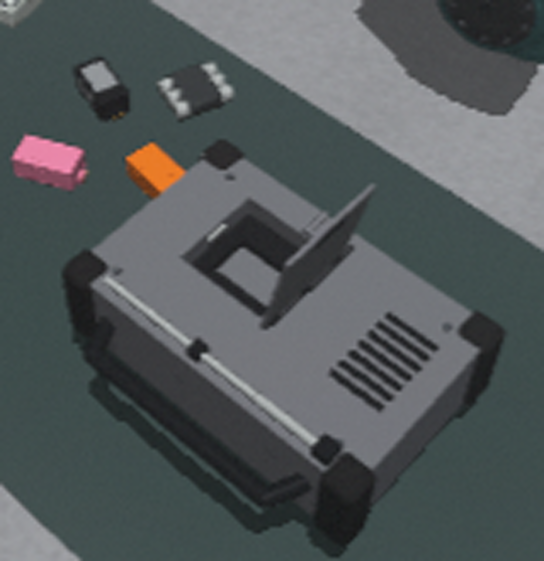

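View pics/side0c.png

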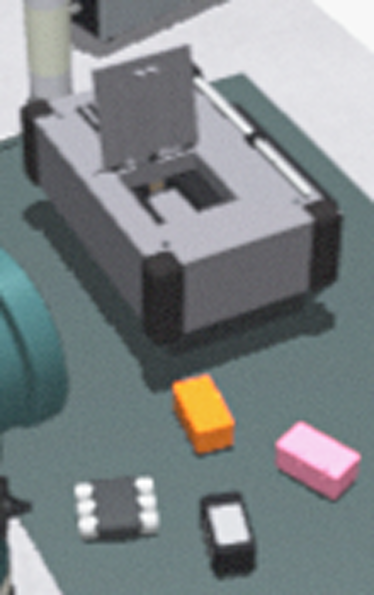

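Run:
```python
from h import *
for n in ["scene0","side0"]:
    im,d,K,T=load(n); P=cloud(d,K,T)
    X,Y,Z=P[...,0],P[...,1],P[...,2]
    m=(np.abs(X-.46)<.06)&(np.abs(Y+.27)<.06)&(Z>.022)&(Z<.045)
    q=P[m]; rc=cv2.minAreaRect((q[:,:2]*1000).astype(np.float32)); print(n,m.sum(),rc,np.median(q[:,2]))
    # radio back
    m=(X>.35)&(X<.8)&(Y>-.2)&(Y<.35)&(Z>.115)&(Z<.14)
    q=P[m]; zm=np.median(q[:,2]); print("back z",zm)
    q=q[np.abs(q[:,2]-zm)<.006]; print(cv2.minAreaRect((q[:,:2]*1000).astype(np.float32)))
    m=(X>.45)&(X<.68)&(Y>.0)&(Y<.25)&(Z>zm+.012); q=P[m];print("door",len(q),q.min(0),q.max(0))
    c=q.mean(0);u,s,vt=np.linalg.svd(q-c,full_matrices=False);print(c,vt,s)
    # bay floor
    m=(np.abs(X-.56)<.06)&(np.abs(Y-.02)<.07)&(Z<zm-.02)&(Z>.06); q=P[m];print("bay",len(q),q.mean(0),np.percentile(q[:,2],[5,25,50,75,95]))
```

```text
scene0 145 ((457.9073181152344, -270.921142578125), (68.22521209716797, 36.52313232421875), 71.27782440185547) 0.02946572809662651
back z 0.12456589918385175
((595.5730590820312, 94.98776245117188), (201.65460205078125, 313.5235290527344), 0.3331461548805237)
door 365 [0.52166019 0.10559597 0.13657467] [0.67640505 0.21462639 0.23297822]
[0.5800848  0.11809214 0.1950152 ] [[ 0.87075168  0.04529336 -0.48963254]
 [-0.47906367 -0.14634842 -0.86549416]
 [ 0.11085809 -0.98819565  0.10573473]] [0.62592638 0.56654257 0.19247236]
bay 480 [0.5689379  0.03771877 0.09765517] [0.08897599 0.09119805 0.10081469 0.10258957 0.10399267]
side0 253 ((431.6171569824219, -260.2090148925781), (69.86351013183594, 96.8125991821289), 64.91593170166016) 0.030426345511497255
back z 0.12574406978603725
((593.6792602539062, 90.48951721191406), (201.47793579101562, 314.5959777832031), 0.11850456893444061)
door 815 [0.52227534 0.09852594 0.1378614 ] [0.67650443 0.20487393 0.23395826]
[0.574409   0.11291195 0.18646034] [[-0.99963282 -0.01537356  0.02231325]
 [-0.01919002 -0.17971274 -0.98353194]
 [ 0.01913036 -0.983599    0.17935173]] [0.87693692 0.81506621 0.1358638 ]
bay 339 [0.55196145 0.05149738 0.09219887] [0.06737352 0.08789272 0.09372691 0.10217765 0.10471088]
```

```bash
cat >> h.py <<'E'
from scipy.spatial.transform import Rotation as Ro
def plan(pos,yaw,N,roll=np.pi,pitch=0.,wp=None):
    "rows per-step in tool axes from the present pose; turn spread evenly"
    from plant import r
    o=r.get_obs(); p0=np.array(o["eef_pos"]); R0=Ro.from_euler("xyz",o["tool_rot"]); R1=Ro.from_euler("xyz",[roll,pitch,yaw])
    rv=(R0.inv()*R1).as_rotvec(); st=(np.array(pos)-p0)/N
    print("t",o["t"],"pose",p0.round(4),np.degrees(o["tool_rot"]).round(2),"F",o["contact_force"].round(2),"gap",round(o["finger_gap"],4))
    for i in range(N):
        R=R0*Ro.from_rotvec(rv*i/N)
        print(np.round(R.inv().apply(st),4).tolist(),np.round(np.degrees(rv/N),2).tolist())
E
python3 -c "
from h import *
plan([.458,-.271,.20],1.244,8)"
```

```text
t 0.15 pose [ 0.1402 -0.5314  0.2296] [-1.799e+02 -1.000e-02  1.478e+01] F [-0.88  0.75  0.52] gap 0.0937
[0.0467, -0.0213, 0.0037] [-0.01, -0.01, -7.06]
[0.049, -0.0154, 0.0037] [-0.01, -0.01, -7.06]
[0.0505, -0.0093, 0.0037] [-0.01, -0.01, -7.06]
[0.0513, -0.003, 0.0037] [-0.01, -0.01, -7.06]
[0.0513, 0.0033, 0.0037] [-0.01, -0.01, -7.06]
[0.0505, 0.0096, 0.0037] [-0.01, -0.01, -7.06]
[0.0489, 0.0157, 0.0037] [-0.01, -0.01, -7.06]
[0.0466, 0.0216, 0.0037] [-0.01, -0.01, -7.06]
```

Call:
play_rows:
  moves: [0.047,-0.021,0.004,0,0,-7,80,0.049,-0.015,0.004,0,0,-7,80,0.0505,-0.009,0.004,0,0,-7,80,0.051,-0.003,0.004,0,0,-7,80,0.051,0.003,0.004,0,0,-7,80,0.0505,0.0095,0.004,0,0,-7,80,0.049,0.016,0.004,0,0,-7,80,0.047,0.0215,0.003,0,0,-7.4,80,0,0,0,0,0,0,80,0,0,0,0,0,0,80]

```text
t: 1.4
eef_pos: [0.4591, -0.2734, 0.1991]
tool_rot: [-3.141, 0.0, 1.242]
contact_force: [0.0, -0.8, -0.2]
finger_gap: 0.0648
```

```bash
cat >> h.py <<'E'
def snap(n,tag):
    from plant import r
    p=r.camera_params(n); im,d=r.read_camera(n)
    cv2.imwrite(f"pics/{n}{tag}.png",im[:,:,::-1]); np.savez(f"{n}{tag}.npz",im=im,d=d,K=p["K"],T=p["world_to_cam"])
    return im,d,p["K"],p["world_to_cam"]
E
python3 - <<'E'
from h import *
im,d,K,T=snap("wrist","1"); P=cloud(d,K,T)
plan([.458,-.271,.20],1.244,1)
m=(np.abs(P[...,0]-.458)<.055)&(np.abs(P[...,1]+.271)<.055)&(P[...,2]>.023)&(P[...,2]<.04)
q=P[m];print(m.sum(),np.median(q[:,2]),cv2.minAreaRect((q[:,:2]*1000).astype(np.float32)))
E
```

```text
t 1.45 pose [ 0.4588 -0.2739  0.1993] [-1.7997e+02  3.0000e-02  7.1090e+01] F [ 0.37  0.14 -0.49] gap 0.0643
[0.0025, -0.0017, -0.0007] [-0.03, 0.03, -0.19]
1852 0.03064595713000251 ((455.9215393066406, -268.58721923828125), (66.03324890136719, 35.59846115112305), 71.7102279663086)
```

View pics/wrist1.png

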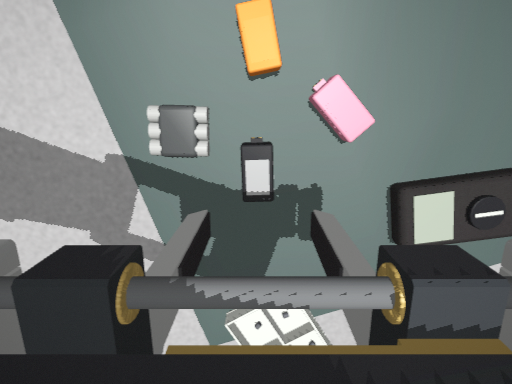

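Wrist view: the black pack with grey sleeve is at (257,171), with its nose at (256,140), so the nose points towards the radio. The measured size (66 x 35.6 mm, top at 30.6 mm) fits the description.

```bash
python3 -c "
from h import *
plan([.456,-.2687,.040],np.radians(71.7),4)"
```

```text
t 1.45 pose [ 0.4588 -0.2739  0.1993] [-1.7997e+02  3.0000e-02  7.1090e+01] F [ 0.37  0.14 -0.49] gap 0.0643
[0.001, -0.001, 0.0398] [-0.01, 0.01, -0.15]
[0.001, -0.0011, 0.0398] [-0.01, 0.01, -0.15]
[0.001, -0.0011, 0.0398] [-0.01, 0.01, -0.15]
[0.001, -0.0011, 0.0398] [-0.01, 0.01, -0.15]
```

Call:
play_rows:
  moves: [0.001,-0.001,0.04,0,0,-0.15,80,0.001,-0.001,0.04,0,0,-0.15,80,0.001,-0.001,0.04,0,0,-0.15,80,0.001,-0.001,0.039,0,0,-0.15,80,0,0,0,0,0,0,80,0,0,0,0,0,0,200,0,0,0,0,0,0,200,0,0,0,0,0,0,200,0,0,0,0,0,0,200]
  newtons: 20

```text
t: 2.58
eef_pos: [0.4576, -0.2688, 0.0421]
tool_rot: [3.139, 0.001, 1.253]
contact_force: [-1.4, -0.5, 4.3]
finger_gap: 0.0355
```

Call:
play_rows:
  moves: [0,0,-0.02,0,0,0,200,0,0,-0.05,0,0,0,200,0,0,-0.055,0,0,0,200,0,0,-0.055,0,0,0,200,0,0,-0.03,0,0,0,200,0,0,0,0,0,0,200]

```text
t: 3.32
eef_pos: [0.458, -0.2688, 0.2533]
tool_rot: [3.136, 0.002, 1.253]
contact_force: [0.7, 0.3, -1.6]
finger_gap: 0.0357
```

```bash
python3 -c "
from h import *
plan([.574,-.045,.26],np.radians(90),5)"
```

```text
t 3.325 pose [ 0.458  -0.2688  0.2533] [1.7967e+02 1.1000e-01 7.1780e+01] F [ 0.68  0.25 -1.64] gap 0.0357
[0.0498, 0.0081, -0.0014] [0.06, 0.03, -3.64]
[0.0492, 0.0112, -0.0014] [0.06, 0.03, -3.64]
[0.0484, 0.0143, -0.0014] [0.06, 0.03, -3.64]
[0.0473, 0.0173, -0.0014] [0.06, 0.03, -3.64]
[0.0461, 0.0203, -0.0013] [0.06, 0.03, -3.64]
```

Call:
play_rows:
  moves: [0.05,0.008,-0.001,0,0,-3.6,200,0.049,0.011,-0.001,0,0,-3.6,200,0.048,0.0145,-0.001,0,0,-3.6,200,0.047,0.0175,-0.002,0,0,-3.6,200,0.046,0.02,-0.002,0,0,-3.8,200,0,0,0,0,0,0,200,0,0,0,0,0,0,200,0,0,0,0,0,0,200]

```text
t: 4.32
eef_pos: [0.5724, -0.0464, 0.2563]
tool_rot: [-3.14, 0.0, 1.569]
contact_force: [0.0, 0.3, -2.0]
finger_gap: 0.0354
```

Run:
```python
from h import *
plan([.574,-.045,.26],np.radians(90),1)
im,d,K,T=snap("wrist","2"); P=cloud(d,K,T)
plan([.574,-.045,.26],np.radians(90),1)
snap("side","2"); snap("scene","2")
```

```text
t 4.325 pose [ 0.5724 -0.0464  0.2563] [-1.7989e+02  1.0000e-02  8.9870e+01] F [ 0.04  0.29 -2.04] gap 0.0354
[0.0014, 0.0016, -0.0037] [-0.11, 0.01, -0.13]
t 4.375 pose [ 0.5725 -0.0465  0.2567] [-1.7993e+02  1.0000e-02  8.9860e+01] F [-0.2  -0.98 -1.82] gap 0.036
[0.0015, 0.0015, -0.0033] [-0.07, 0.01, -0.14]
```

View pics/wrist2.png

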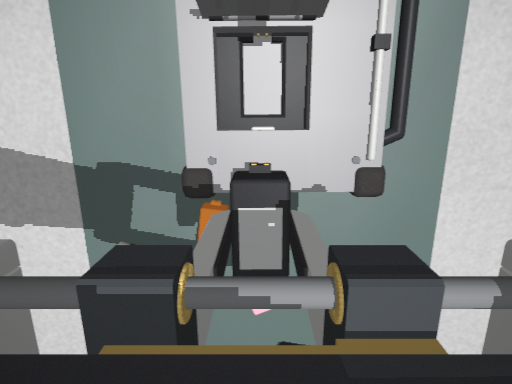

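Wrist view: the bay mouth spans u 215–311, v 28–130, the pocket floor u 242–283, v 42–117, and the nose notch is at (262,38). The held pack is at u 230–290, with its nose at (260,167) pointing at the hinge.

```bash
python3 - <<'E'
from h import *
im,d,K,T=load("wrist2"); P=cloud(d,K,T); X,Y,Z=[P[...,i] for i in range(3)]
g=cv2.cvtColor(im,cv2.COLOR_RGB2GRAY)
# back plane
m=np.zeros(g.shape,bool); m[135:160,190:370]=1; print("back z near edge",np.median(Z[m])); 
m[:]=0; m[40:120,190:208]=1; print("left",np.median(Z[m])); m[:]=0; m[40:120,320:350]=1; print("right",np.median(Z[m]))
fl=np.zeros(g.shape,np.uint8); fl[50:110,248:278]=1; zf=np.median(Z[fl>0]); print("floor z",zf)
for (a,b) in [((60,110),(220,236)),((60,110),(290,304))]:
    print("ledge",np.median(Z[a[0]:a[1],b[0]:b[1]]))
def ray(u,v,z):
    C=np.linalg.inv(T); q=C[:3,:3]@np.array([(u-K[0,2])/K[0,0],(v-K[1,2])/K[1,1],1.]); s=(z-C[2,3])/q[2]; return C[:3,3]+s*q
# floor mask: bright inside
mm=((g>170)).astype(np.uint8); mm[:38]=0;mm[122:]=0;mm[:,:235]=0;mm[:,290:]=0
n,l,s,c=cv2.connectedComponentsWithStats(mm); k=1+np.argmax(s[1:,4]); ys,xs=np.nonzero(l==k)
pts=np.array([ray(u,v,zf)[:2]*1000 for u,v in zip(xs,ys)],np.float32); print("floor rect",s[k],cv2.minAreaRect(pts))
# mouth: dark pixels vs Z
zb=.125
mz=((Z<zb-.006)).astype(np.uint8); mz[:20]=0; mz[140:]=0; mz[:,:205]=0; mz[:,320:]=0
ys,xs=np.nonzero(mz); print("mouth px",xs.min(),xs.max(),ys.min(),ys.max())
for v in (50,75,100): 
    r_=g[v,205:320].astype(int); print(v,[(205+i,int(r_[i]),int(r_[i+1])) for i in range(len(r_)-1) if abs(r_[i+1]-r_[i])>25])
for u in (225,263,300):
    c_=g[0:140,u].astype(int); print(u,[(i,int(c_[i]),int(c_[i+1])) for i in range(len(c_)-1) if abs(c_[i+1]-c_[i])>25])
# held pack
zp=np.median(Z[215:260,245:280]); print("pack top z",zp)
m=(np.abs(Z-zp)<.006); m[:170]=0;m[272:]=0;m[:,:225]=0;m[:,295:]=0
q=P[m]; print(m.sum(),cv2.minAreaRect((q[:,:2]*1000).astype(np.float32)), q.min(0),q.max(0))
E
python3 - <<'E'
import cv2
im=cv2.imread("pics/wrist2.png"); cv2.imwrite("pics/w2c.png",cv2.resize(im[0:280,180:340],None,fx=2.1*1.6,fy=2.1,interpolation=cv2.INTER_CUBIC) if 0 else cv2.resize(im[0:280,160:360],None,fx=2.1,fy=2.1,interpolation=cv2.INTER_CUBIC))
E
```

```text
back z near edge 0.12530382466555318
left 0.1252979840823987
right 0.1252130156364463
floor z 0.09128888216758746
ledge 0.10330505938545859
ledge 0.10319323640460878
floor rect [ 243   42   39   72 2621] ((573.457275390625, 56.847450256347656), (38.56019592285156, 68.6708755493164), 0.6483965516090393)
mouth px 214 311 27 129
50 [(212, 206, 177), (213, 177, 77), (239, 75, 48), (241, 49, 104), (242, 104, 182), (243, 182, 214), (279, 220, 193), (280, 193, 103), (281, 103, 62), (285, 63, 96), (306, 91, 45), (310, 67, 120), (311, 120, 190), (312, 190, 216)]
75 [(213, 205, 176), (214, 176, 78), (239, 88, 58), (242, 44, 166), (243, 166, 213), (280, 218, 187), (281, 187, 48), (284, 46, 74), (285, 74, 104), (305, 89, 41), (310, 93, 178), (311, 178, 215)]
100 [(214, 204, 176), (215, 176, 78), (242, 50, 101), (243, 101, 181), (244, 181, 213), (279, 216, 190), (280, 190, 95), (281, 95, 40), (284, 48, 80), (285, 80, 108), (304, 85, 40), (309, 70, 170), (310, 170, 215)]
225 [(15, 67, 93), (20, 92, 204), (25, 210, 126), (26, 126, 72), (36, 45, 94), (129, 88, 125), (130, 125, 199)]
263 [(19, 26, 70), (20, 70, 115), (25, 119, 73), (35, 79, 116), (41, 118, 214), (113, 213, 155), (114, 155, 68), (125, 96, 130), (126, 130, 219), (127, 219, 253), (129, 228, 191)]
300 [(14, 69, 140), (19, 83, 114), (20, 114, 212), (25, 192, 90), (35, 45, 105), (129, 93, 206)]
pack top z 0.24505758494759425
5712 ((570.9397583007812, -43.32291793823242), (60.86167526245117, 41.82841110229492), 88.00688171386719) [ 0.55025577 -0.07443315  0.23909399] [ 0.592119   -0.01330043  0.25098534]
```

View pics/w2c.png

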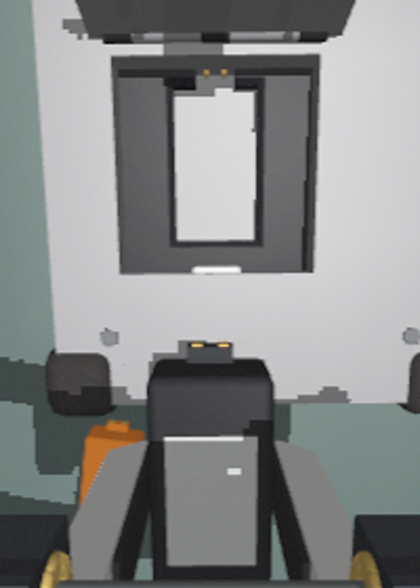

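View pics/side2.png

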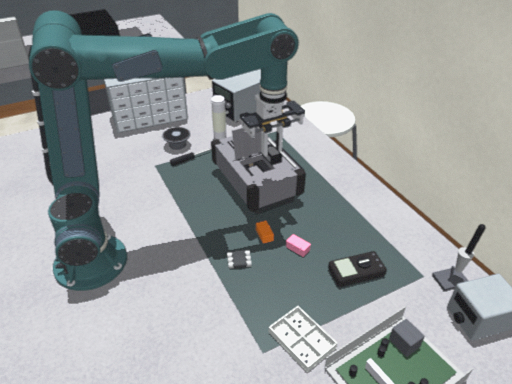

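Run:
```python
from h import *
im,d,K,T=load("wrist2"); P=cloud(d,K,T); X,Y,Z=[P[...,i] for i in range(3)]
C=np.linalg.inv(T)
def ray(u,v,z):
    q=C[:3,:3]@np.array([(u-K[0,2])/K[0,0],(v-K[1,2])/K[1,1],1.]); s=(z-C[2,3])/q[2]; return (C[:3,3]+s*q).round(4)
print("mouth",ray(214,75,.125),ray(311,75,.125),ray(263,129.5,.125),ray(263,25.8,.125), ray(225,26,.125),ray(300,129.5,.125))
for v in range(160,200,2): print(v,im[v,262],[ (round(Y[v,u],4),round(Z[v,u],4)) for u in (240,252,262,280)])
for v in (185,190,195,205,208): print(v,[(u,round(X[v,u],4),round(Z[v,u],4)) for u in list(range(226,236,1))+list(range(286,294,1))])
print("pack corner yaw", [ (u, [v for v in range(165,200) if Z[v,u]>.237][:1]) for u in range(234,288,4)])
```

```text
mouth [0.5295 0.0566 0.125 ] [0.6178 0.0564 0.125 ] [0.5741 0.0077 0.125 ] [0.5741 0.0972 0.125 ] [0.5408 0.0971 0.125 ] [0.6092 0.0076 0.125 ]
160 [201 200 202] [(np.float64(-0.0214), np.float64(0.1259)), (np.float64(-0.0215), np.float64(0.1253)), (np.float64(-0.0213), np.float64(0.1266)), (np.float64(-0.0215), np.float64(0.1254))]
162 [201 199 201] [(np.float64(-0.0234), np.float64(0.1258)), (np.float64(-0.0234), np.float64(0.1257)), (np.float64(-0.0237), np.float64(0.1243)), (np.float64(-0.0236), np.float64(0.1248))]
164 [35 34 37] [(np.float64(-0.0255), np.float64(0.1249)), (np.float64(-0.0083), np.float64(0.2246)), (np.float64(-0.0086), np.float64(0.223)), (np.float64(-0.0256), np.float64(0.1249))]
166 [76 76 77] [(np.float64(-0.0274), np.float64(0.1253)), (np.float64(-0.0091), np.float64(0.2271)), (np.float64(-0.0094), np.float64(0.2259)), (np.float64(-0.0274), np.float64(0.1257))]
168 [74 76 78] [(np.float64(-0.0292), np.float64(0.1262)), (np.float64(-0.0107), np.float64(0.2255)), (np.float64(-0.0105), np.float64(0.2269)), (np.float64(-0.0296), np.float64(0.1246))]
170 [74 75 
[... 6544 characters left out ...]
p.float64(0.2452)), (234, np.float64(0.5562), np.float64(0.2445)), (235, np.float64(0.5569), np.float64(0.245)), (286, np.float64(0.5868), np.float64(0.2457)), (287, np.float64(0.5876), np.float64(0.2433)), (288, np.float64(0.5881), np.float64(0.2442)), (289, np.float64(0.5888), np.float64(0.2434)), (290, np.float64(0.5894), np.float64(0.2435)), (291, np.float64(0.6156), np.float64(0.0009)), (292, np.float64(0.6169), np.float64(0.0023)), (293, np.float64(0.6183), np.float64(0.003))]
pack corner yaw [(234, [177]), (238, [177]), (242, [177]), (246, [177]), (250, [177]), (254, [177]), (258, [177]), (262, [177]), (266, [177]), (270, [176]), (274, [177]), (278, [176]), (282, [176]), (286, [177])]
```

Pack and bay agree with the given sizes. The bay is at about (0.5736, 0.0566, 0.0913), and the pack needs to shift +103 mm along tool x and +2 mm along tool y.

Call:
play_rows:
  moves: [0.034,0.001,0,0,0,0,200,0.034,0.001,0,0,0,0,200,0.035,0,0,0,0,0,200,0,0,0.03,0,0,0,200,0,0,0.035,0,0,0,200,0,0,0.03,0,0,0,200,0,0,0.01,0,0,0,200,0,0,0,0,0,0,200,0,0,0,0,0,0,200]

```text
t: 5.6
eef_pos: [0.5762, 0.0574, 0.1544]
tool_rot: [3.138, 0.0, 1.57]
contact_force: [0.7, 0.9, -1.4]
finger_gap: 0.0356
```

Run:
```python
from h import *
plan([.5745,.0566,.1333],np.radians(90),1)
snap("wrist","3");snap("side","3")
for n,b in (("wrist3",(130,0,390,290)),("side3",(190,90,330,220))):
    im=cv2.imread(f"pics/{n}.png")[b[1]:b[3],b[0]:b[2]]; s=560/im.shape[1]; cv2.imwrite(f"pics/{n}c.png",cv2.resize(im,None,fx=2.05 if n[0]=='w' else 4,fy=2.05 if n[0]=='w' else 4,interpolation=cv2.INTER_CUBIC))
```

```text
t 5.6 pose [0.5762 0.0574 0.1544] [179.81   0.    89.95] F [ 0.66  0.91 -1.45] gap 0.0356
[-0.0008, -0.0017, 0.0211] [0.19, 0.0, -0.05]
```

View pics/wrist3c.png

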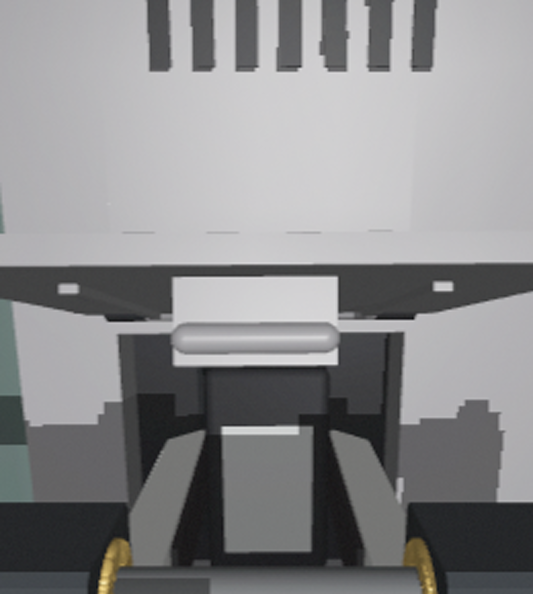

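View pics/side3c.png

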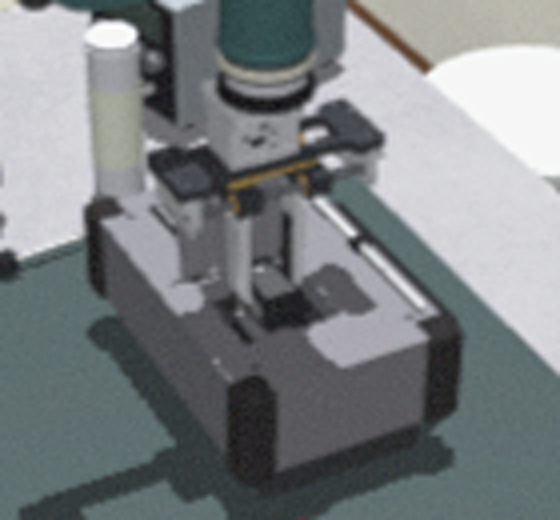

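Call:
play_rows:
  moves: [-0.0008,-0.0016,0,0,0,0,200,0,0,0.004,0,0,0,200,0,0,0.004,0,0,0,200,0,0,0.003,0,0,0,200,0,0,0,0,0,0,200]

```text
t: 6.32
eef_pos: [0.5733, 0.0569, 0.1408]
tool_rot: [-3.141, 0.0, 1.57]
contact_force: [-0.2, 0.0, -2.0]
finger_gap: 0.0359
```

Call:
play_rows:
  moves: [0,0.0008,0.002,0,0,0,200,0,0,0.002,0,0,0,200,0,0,0.002,0,0,0,200,0,0,0,0,0,0,200]

```text
t: 6.82
eef_pos: [0.5742, 0.0569, 0.1352]
tool_rot: [-3.141, 0.0, 1.57]
contact_force: [-0.2, 0.0, -2.0]
finger_gap: 0.0358
```

Call:
play_rows:
  moves: [0,0,0.001,0,0,0,200,0,0,0.001,0,0,0,200,0,0,0,0,0,0,200]

```text
t: 7.2
eef_pos: [0.5742, 0.0568, 0.1333]
tool_rot: [-3.141, 0.0, 1.57]
contact_force: [-0.6, -0.8, -2.9]
finger_gap: 0.0359
```

Call:
play_rows:
  moves: [0,0,0.001,0,0,0,200,0,0,0,0,0,0,200]

```text
t: 7.45
eef_pos: [0.5744, 0.0569, 0.1325]
tool_rot: [3.141, 0.0, 1.57]
contact_force: [-0.0, 0.3, -2.0]
finger_gap: 0.0358
```

Call:
play_rows:
  moves: [0,0,0.001,0,0,0,200,0,0,0,0,0,0,200]

```text
t: 7.7
eef_pos: [0.5744, 0.0569, 0.1317]
tool_rot: [3.141, 0.0, 1.57]
contact_force: [-0.6, 0.3, -0.7]
finger_gap: 0.0357
```

Call:
play_rows:
  moves: [0,0,0.001,0,0,0,200,0,0,0,0,0,0,200]

```text
t: 7.95
eef_pos: [0.5744, 0.0569, 0.1307]
tool_rot: [3.141, 0.0, 1.57]
contact_force: [-0.7, 0.4, 0.6]
finger_gap: 0.0354
```

Seated, with its weight on the floor. I'll release, lift away and look.

Call:
play_rows:
  moves: [0,0,0,0,0,0,120,0,0,0,0,0,0,120,0,0,0,0,0,0,120,0,0,-0.03,0,0,0,120,0,0,-0.05,0,0,0,120,-0.03,0,-0.05,0,0,0,120,-0.045,0,0,0,0,0,120,-0.025,0,0,0,0,0,120,0,0,0,0,0,0,120]

```text
t: 9.07
eef_pos: [0.5742, -0.0446, 0.2604]
tool_rot: [-3.142, 0.0, 1.567]
contact_force: [-0.7, 0.5, 0.2]
finger_gap: 0.0493
```

Run:
```python
from h import *
plan([.5736,.0,.16],np.radians(90),1)
snap("wrist","4");snap("side","4")
```

```text
t 9.075 pose [ 0.5742 -0.0446  0.2604] [-1.80e+02  1.00e-02  8.98e+01] F [-0.7   0.46  0.23] gap 0.0493
[0.0446, -0.0008, 0.1004] [-0.0, 0.01, -0.2]
```

View pics/wrist4.png

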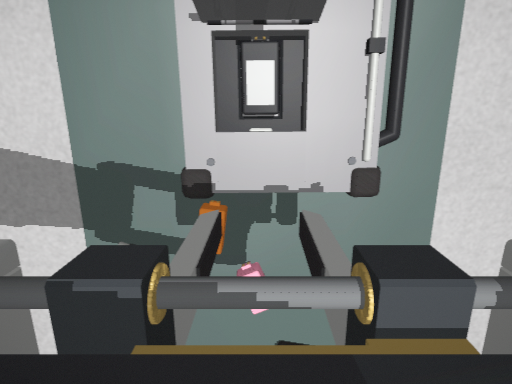

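View pics/side4.png

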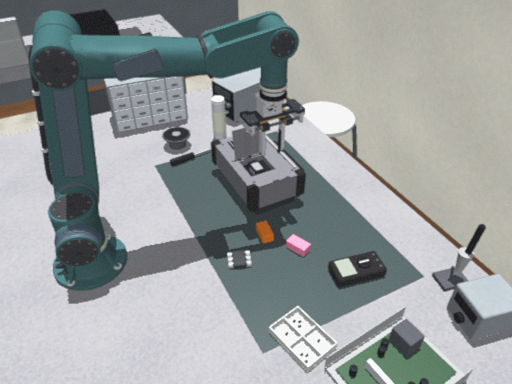

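Run:
```python
from h import *
im,d,K,T=load("wrist4"); P=cloud(d,K,T); X,Y,Z=[P[...,i] for i in range(3)]
q=P[60:100,250:272].reshape(-1,3); A=np.c_[q[:,:2]-q[:,:2].mean(0),np.ones(len(q))]; c=np.linalg.lstsq(A,q[:,2],rcond=None)[0]; print("top z,slopes",c)
m=np.zeros(Z.shape,np.uint8); m[30:125,235:290]=(Z[30:125,235:290]>.114); ys,xs=np.nonzero(m); print(len(ys)); q=P[m>0]
print(cv2.minAreaRect((q[:,:2]*1000).astype(np.float32)))
print("back",np.median(Z[140:160,230:330]))
# door points
m=(Z>.14)&(Y>.08)&(Y<.2); q=P[m]; print(len(q),q.min(0),q.max(0))
s=np.load("side4.npz"); P=cloud(s["d"],s["K"],s["T"]); m=(P[...,2]>.145)&(P[...,1]>.09)&(P[...,1]<.17)&(P[...,0]>.525)&(P[...,0]<.56); q=P[m]; print(len(q)); 
if len(q)>20:
    f=np.polyfit(q[:,2],q[:,1],1); print("door y vs z",f,"y at .127",np.polyval(f,.127),q[:,2].max())
```

```text
top z,slopes [-0.01109154 -0.44592951  0.12172327]
2960
((575.3597412109375, 60.87621307373047), (74.42887115478516, 49.675270080566406), 89.7998046875)
back 0.12380216418684922
1726 [0.52168667 0.10422104 0.14000703] [0.62571884 0.11016866 0.16156197]
250
door y vs z [0.19338185 0.07717516] y at .127 0.10173465234345407 0.2334283103048711
```

Run:
```python
from h import *
im,d,K,T=load("wrist4"); P=cloud(d,K,T); X,Y,Z=[P[...,i] for i in range(3)]
np.set_printoptions(linewidth=200)
print("v: Z at u=245,255,262,270,276 | Y")
for v in range(34,126,4): print(v,(Z[v,[230,240,245,255,262,270,276,281,295]]*1000).round(1),round(Y[v,262],4))
print((Z[80,232:292]*1000).round(0)); print((X[80,232:292]*1000).round(0))
im=cv2.imread("pics/wrist4.png")[20:140,200:320]; cv2.imwrite("pics/w4c.png",cv2.resize(im,None,fx=5,fy=5,interpolation=cv2.INTER_NEAREST)[:600])
```

```text
v: Z at u=245,255,262,270,276 | Y
34 [109.6 108.3 109.2 106.4 107.8 107.8 106.2 106.7 106.2] 0.0973
38 [102.8 102.7 102.2 100.4  91.7 102.4 102.6 102.2 102.5] 0.0974
42 [102.2 100.7 118.7 119.6 120.2 120.2 119.8 100.2 102.5] 0.0877
46 [101.6  98.  119.1 120.  120.5 120.  120.3 100.3 102.3] 0.0843
50 [101.9  99.5 119.1 119.4 120.3 119.9 119.8 100.6 101.5] 0.0809
54 [101.4  99.7 119.4 120.3 119.6 119.  119.8  99.6 100.6] 0.0776
58 [102.2  99.3 119.9 119.6 119.4 119.6 121.2  99.8 102.1] 0.0742
62 [102.3  99.7 120.  119.4 120.9 120.9 120.8  99.8 100.8] 0.0705
66 [102.4  99.9 121.3 121.4 118.9 120.4 119.4 100.  101.5] 0.0674
70 [102.3 100.8 119.3 120.9 119.9 119.6 119.8 100.1 102.5] 0.0637
74 [102.   99.6 119.7 119.9 120.3 117.8 119.2 100.5 101.3] 0.0601
78 [102.1 100.  120.3 121.  119.3 121.  119.4  99.6 101.9] 0.0567
82 [102.1  99.5 120.3 120.6 119.8 121.7 119.5  99.9 103. ] 0.0531
86 [101.2  99.1 119.3 120.5 119.6 118.6 119.6  98.4 101.6] 0.0495
90 [102.1 101.5 119.1 120.1 119.2 119.2 120.8 100.1 102.8] 0.0459
94 [102.3 100.5 120.  120.3 120.  119.9 118.9 100.4 102. ] 0.0422
98 [102.2 
[... 363 characters left out ...]
2 101.8 101.4 101.3] 0.0196
122 [102.1 102.6  99.6 101.5 101.9 100.9 102.4 101.5 102.2] 0.0155
[100. 103. 102. 103. 103. 102. 101. 101.  99.  99. 118. 120. 120. 119. 121. 119. 120. 121. 120. 121. 120. 120. 120. 121. 121. 120. 121. 120. 120. 119. 120. 118. 120. 121. 120. 121. 120. 120. 121.
 120. 120. 120. 120. 120. 119. 121. 119. 118. 100. 100. 101. 103. 102. 103. 101. 102. 101. 102. 102. 102.]
[545. 547. 548. 549. 550. 551. 552. 553. 553. 554. 556. 558. 559. 559. 560. 561. 562. 563. 564. 565. 566. 567. 568. 569. 570. 571. 572. 573. 574. 575. 575. 576. 577. 578. 579. 580. 581. 582. 583.
 584. 585. 586. 587. 588. 589. 590. 591. 592. 594. 595. 596. 597. 598. 598. 600. 601. 602. 603. 604. 605.]
```

View pics/w4c.png

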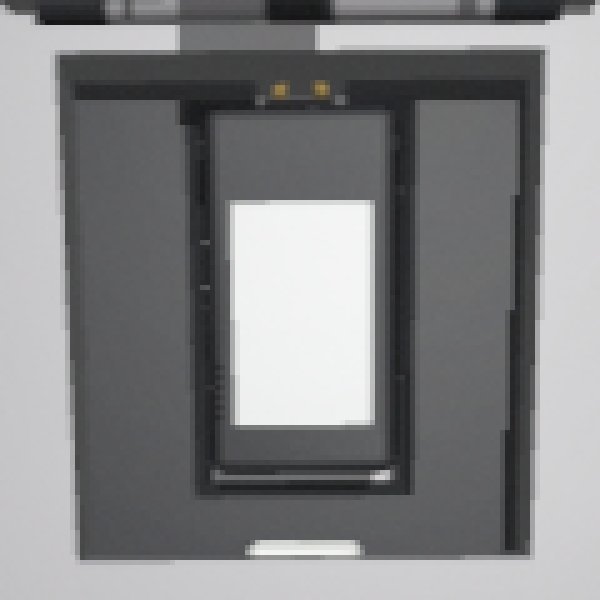

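The pack top is level at 120 mm and the ledges read 102 mm, so 18 mm stands free and the pack is fully seated and released. Next I'll go behind the door with closed fingers.

Call:
play_rows:
  moves: [0,0,-0.035,0,0,0,255,0.04,0,0,0,0,0,255,0.05,0,0,0,0,0,255,0.05,0,0,0,0,0,255,0.04,0,0,0,0,0,255,0.02,0,0,0,0,0,255,0,0,0.02,0,0,0,255,0,0,0.033,0,0,0,255,0,0,0,0,0,0,255]
  newtons: 20

```text
t: 10.3
eef_pos: [0.5728, 0.1566, 0.239]
tool_rot: [-3.135, 0.002, 1.57]
contact_force: [-1.3, -0.3, -0.2]
finger_gap: 0.0004
```

Run:
```python
from h import *
plan([.5742,.155,.24],np.radians(90),1)
snap("side","5");
im=cv2.imread("pics/side5.png")[80:230,180:330]; cv2.imwrite("pics/side5c.png",cv2.resize(im,None,fx=3.9,fy=3.9,interpolation=cv2.INTER_CUBIC))
pv=None
for th,s in zip([1.5,1.35,1.2,1.05,.9,.75,.6,.45,.3,.2,.14],[.09,.091,.092,.094,.095,.096,.097,.098,.099,.1,.1]):
    y=.1056-s*np.cos(th)+.002*np.sin(th)+.008; z=.127+s*np.sin(th)+.002*np.cos(th)+.025
    print(th,round(y,4),round(z,4), None if pv is None else (round(y-pv[0],4),round(pv[1]-z,4))); pv=(y,z)
```

```text
t 10.3 pose [0.5728 0.1566 0.239 ] [-1.796e+02  9.000e-02  8.998e+01] F [-1.26 -0.34 -0.17] gap 0.0004
[-0.0016, 0.0014, -0.001] [-0.4, 0.09, -0.02]
1.5 0.1092 0.2419 None
1.35 0.0956 0.2412 (np.float64(-0.0136), np.float64(0.0007))
1.2 0.0821 0.2385 (np.float64(-0.0135), np.float64(0.0028))
1.05 0.0686 0.2345 (np.float64(-0.0136), np.float64(0.0039))
0.9 0.0561 0.2277 (np.float64(-0.0124), np.float64(0.0069))
0.75 0.0447 0.2189 (np.float64(-0.0114), np.float64(0.0088))
0.6 0.0347 0.2084 (np.float64(-0.01), np.float64(0.0105))
0.45 0.0262 0.1964 (np.float64(-0.0084), np.float64(0.012))
0.3 0.0196 0.1832 (np.float64(-0.0066), np.float64(0.0133))
0.2 0.016 0.1738 (np.float64(-0.0036), np.float64(0.0093))
0.14 0.0149 0.1679 (np.float64(-0.0011), np.float64(0.0059))
```

View pics/side5c.png

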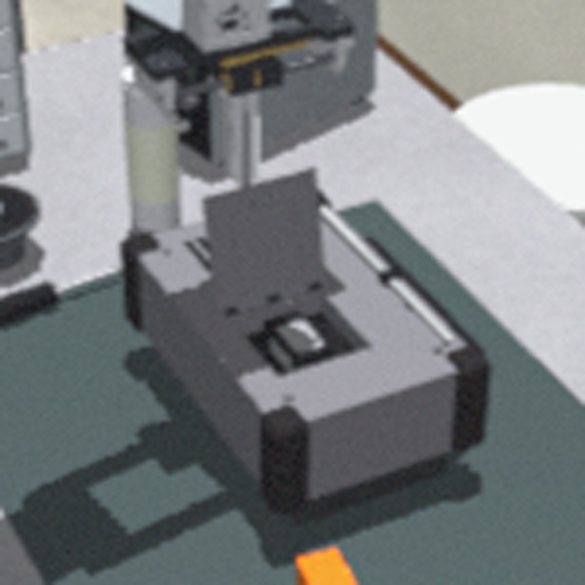

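The closed fingers stand behind the door's upper part (crop (240,150)), and the pack is visible in the bay. I'll sweep the door over.

Call:
play_rows:
  moves: [-0.012,0.001,-0.001,0,0,0,255,-0.012,0,-0.001,0,0,0,255,-0.012,0,-0.001,0,0,0,255,-0.012,0,0,0,0,0,255,-0.0135,0,0.001,0,0,0,255,-0.0135,0,0.003,0,0,0,255,-0.0135,0,0.004,0,0,0,255,0,0,0,0,0,0,255]

```text
t: 11.35
eef_pos: [0.575, 0.067, 0.2366]
tool_rot: [-3.14, 0.001, 1.568]
contact_force: [0.0, -0.4, 0.3]
finger_gap: 0.0004
```

Run:
```python
from h import *
plan([.5742,.0686,.2345],np.radians(90),1)
snap("side","6");
im=cv2.imread("pics/side6.png")[80:230,180:330]; cv2.imwrite("pics/side6c.png",cv2.resize(im,None,fx=3.9,fy=3.9,interpolation=cv2.INTER_CUBIC))
```

```text
t 11.35 pose [0.575  0.067  0.2366] [-1.799e+02  3.000e-02  8.987e+01] F [ 0.02 -0.36  0.35] gap 0.0004
[0.0016, -0.0008, 0.0021] [-0.1, 0.03, -0.13]
```

View pics/side6c.png

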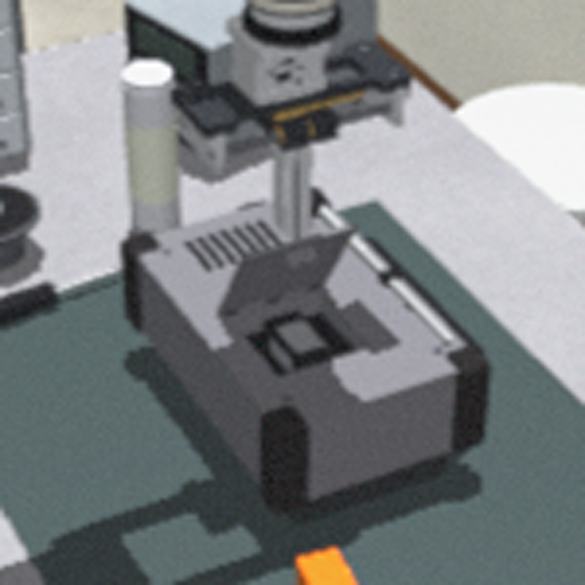

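The door is following and tilts over towards shut. I'll continue the arc.

Call:
play_rows:
  moves: [-0.011,0,0.009,0,0,0,255,-0.0115,0,0.009,0,0,0,255,-0.01,0,0.0105,0,0,0,255,-0.0085,0,0.012,0,0,0,255,-0.0065,0,0.013,0,0,0,255,-0.0035,0,0.0095,0,0,0,255,-0.001,0,0.004,0,0,0,255,0,0,0,0,0,0,255]

```text
t: 12.4
eef_pos: [0.5752, 0.0164, 0.1702]
tool_rot: [-3.141, 0.0, 1.57]
contact_force: [0.1, -0.8, 0.1]
finger_gap: 0.0005
```

Run:
```python
from h import *
plan([.5742,.0149,.1679],np.radians(90),1)
snap("side","7");snap("wrist","7")
im=cv2.imread("pics/side7.png")[80:230,180:330]; cv2.imwrite("pics/side7c.png",cv2.resize(im,None,fx=3.9,fy=3.9,interpolation=cv2.INTER_CUBIC))
```

```text
t 12.4 pose [0.5752 0.0164 0.1702] [-179.97    0.     89.97] F [ 0.14 -0.76  0.08] gap 0.0005
[-0.0015, -0.001, 0.0023] [-0.03, 0.0, -0.03]
```

View pics/side7c.png

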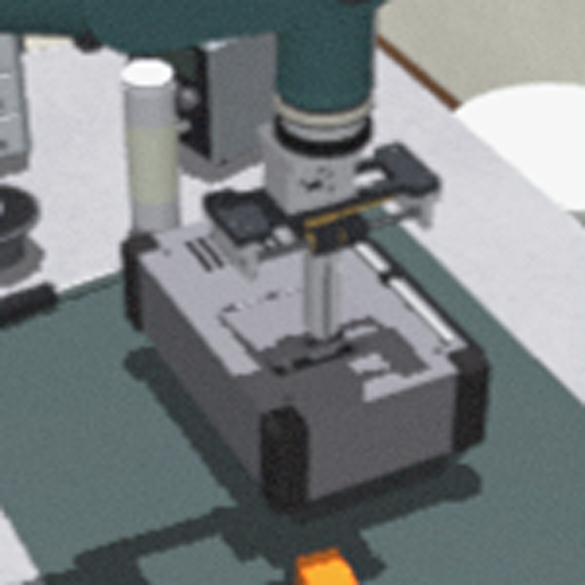

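View pics/wrist7.png

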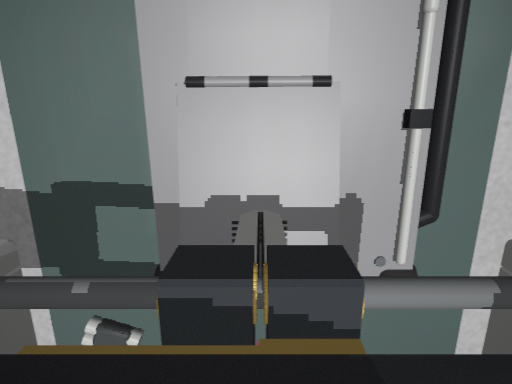

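Call:
play_rows:
  moves: [-0.005,-0.001,0.001,0,0,0,255,0,0,0.002,0,0,0,255,0,0,0.002,0,0,0,255,0,0,0.002,0,0,0,255,0,0,0,0,0,0,255]

```text
t: 13.12
eef_pos: [0.5742, 0.0114, 0.1631]
tool_rot: [-3.141, -0.0, 1.57]
contact_force: [-0.4, 0.3, -0.7]
finger_gap: 0.0005
```

Call:
play_rows:
  moves: [0,0,0.001,0,0,0,255,0,0,0.001,0,0,0,255,0,0,0.001,0,0,0,255,0,0,0,0,0,0,255]

```text
t: 13.62
eef_pos: [0.5743, 0.0114, 0.1604]
tool_rot: [-3.142, 0.0, 1.57]
contact_force: [0.8, -0.4, 0.0]
finger_gap: 0.0002
```

Call:
play_rows:
  moves: [0,0,0.001,0,0,0,255,0,0,0.001,0,0,0,255,0,0,0.001,0,0,0,255,0,0,0,0,0,0,255]

```text
t: 14.12
eef_pos: [0.5744, 0.0113, 0.1577]
tool_rot: [3.141, 0.0, 1.57]
contact_force: [-0.7, 0.1, 1.3]
finger_gap: 0.0004
```

Call:
play_rows:
  moves: [0,0,0.001,0,0,0,255,0,0,0.001,0,0,0,255,0,0,0,0,0,0,255]

```text
t: 14.5
eef_pos: [0.5744, 0.0113, 0.1558]
tool_rot: [3.141, 0.0, 1.57]
contact_force: [-2.1, 0.5, 4.6]
finger_gap: 0.0007
```

Call:
play_rows:
  moves: [0,0,0.001,0,0,0,255,0,0,0.001,0,0,0,255,0,0,0,0,0,0,255]

```text
t: 14.88
eef_pos: [0.5744, 0.0113, 0.1541]
tool_rot: [3.141, 0.0, 1.57]
contact_force: [-2.6, -0.4, 5.7]
finger_gap: 0.0002
```

Call:
play_rows:
  moves: [0,0,0.001,0,0,0,255,0,0,0.001,0,0,0,255,0,0,0,0,0,0,255]

```text
t: 15.25
eef_pos: [0.5744, 0.0113, 0.1527]
tool_rot: [3.14, 0.0, 1.57]
contact_force: [-2.3, 0.0, 8.2]
finger_gap: 0.0006
```

Call:
play_rows:
  moves: [0,0,0.001,0,0,0,255,0,0,0.001,0,0,0,255,0,0,0,0,0,0,255]

```text
t: 15.62
eef_pos: [0.5745, 0.0113, 0.1513]
tool_rot: [3.14, 0.0, 1.57]
contact_force: [-3.3, -0.1, 8.4]
finger_gap: -0.0
```

Call:
play_rows:
  moves: [0,0,0.001,0,0,0,255,0,0,0.001,0,0,0,255,0,0,0,0,0,0,255]

```text
t: 16.0
eef_pos: [0.5745, 0.0113, 0.1498]
tool_rot: [3.14, 0.0, 1.57]
contact_force: [-3.7, 0.0, 10.7]
finger_gap: 0.0001
```

Call:
play_rows:
  moves: [0,0,0.001,0,0,0,255,0,0,0.001,0,0,0,255,0,0,0,0,0,0,255]

```text
t: 16.38
eef_pos: [0.5745, 0.0113, 0.1484]
tool_rot: [3.139, 0.001, 1.57]
contact_force: [-5.2, 0.2, 12.7]
finger_gap: 0.0006
```

Call:
play_rows:
  moves: [0,-0.001,0.001,0,0,0,255,0,0,0.001,0,0,0,255,0,0,0,0,0,0,255]

```text
t: 16.75
eef_pos: [0.5744, 0.0113, 0.1472]
tool_rot: [3.137, 0.001, 1.57]
contact_force: [-3.8, 0.0, 14.5]
finger_gap: 0.0004
```

Call:
play_rows:
  moves: [0,-0.001,0.001,0,0,0,255,0,0,0.001,0,0,0,255,0,0,0,0,0,0,255]

```text
t: 17.12
eef_pos: [0.5743, 0.0113, 0.1461]
tool_rot: [3.134, 0.001, 1.57]
contact_force: [-2.6, -0.3, 15.7]
finger_gap: 0.0005
```

Call:
play_rows:
  moves: [0,-0.0005,0.001,0,0,0,255,0,0,0.001,0,0,0,255,0,0,0,0,0,0,255]

```text
t: 17.5
eef_pos: [0.5737, 0.0112, 0.1426]
tool_rot: [3.135, 0.001, 1.57]
contact_force: [-0.2, 0.1, 11.2]
finger_gap: 0.0003
```

The force fell from 15.7 to 11.2 N while the tip jumped 3.5 mm, so that was probably the click. I'll back off and check.

Call:
play_rows:
  moves: [0,0,0,0,0,0,255,0,0,-0.005,0,0,0,255,0,0,-0.01,0,0,0,255,0,0,-0.04,0,0,0,255,-0.05,0,-0.05,0,0,0,255,-0.05,0,-0.04,0,0,0,255,0,0,0,0,0,0,255,0,0,0,0,0,0,255]

```text
t: 18.5
eef_pos: [0.5713, -0.0812, 0.2761]
tool_rot: [-3.139, -0.001, 1.57]
contact_force: [-1.0, -0.2, -0.8]
finger_gap: 0.0007
```

Run:
```python
from h import *
plan([.5742,-.1,.29],np.radians(90),1)
im,d,K,T=snap("wrist","8");P=cloud(d,K,T);snap("side","8")
X,Y,Z=[P[...,i] for i in range(3)]
m=(np.abs(X-.5737)<.045)&(Y>.005)&(Y<.12); print(m.sum(),Y[m].min(),Y[m].max(),np.polyfit(Y[m],Z[m],1),np.median(Z[m&(Y<.03)]),np.median(Z[m&(Y>.08)]))
b=((np.abs(X-.5737)>.06)&(np.abs(X-.5737)<.085)&(Y>-.03)&(Y<.12)); print("back",np.median(Z[b]))
```

```text
t 18.5 pose [ 0.5713 -0.0812  0.2761] [-1.7985e+02 -8.0000e-02  8.9960e+01] F [-1.   -0.24 -0.84] gap 0.0007
[-0.0188, 0.0029, -0.0139] [-0.15, -0.08, -0.04]
9104 0.005254722073045592 0.08906082606335734 [0.00111722 0.12758176] 0.12759500670996 0.12766731009245652
back 0.12372242125526481
```

View pics/wrist8.png

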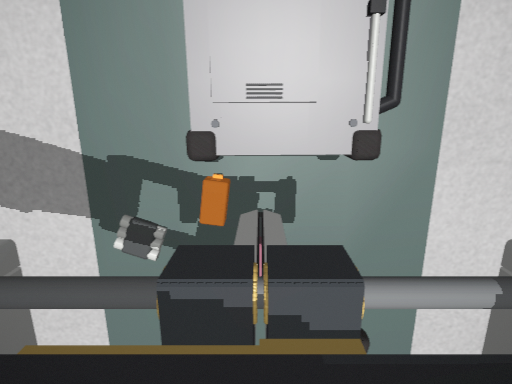

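View pics/side8.png

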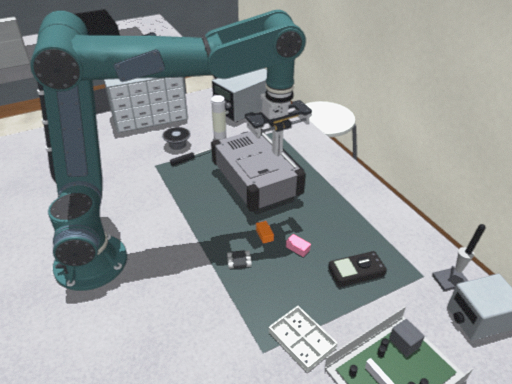

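The door is flush in the wrist view (far edge at v 102): slope 0.001 rad, and its outer face is 3.9 mm above the back. The arm is clear, so I'll hand in.

```bash
python3 -c "
from plant import r
print(r.hand_in()); print(r.get_obs()['t'])"
```

```text
the job is handed in; nothing more can be done
None
the job is handed in; nothing more can be done
```

I fitted the battery pack into the bay, nose to the hinge, let it go with the door still open, then swung the door over and pressed it shut. I handed in at about 18.6 s; no verdict was reported.

- **Pack:** before closing the door, the pack top read level at 120 mm with the ledges at 102 mm. That leaves 18 mm standing free, as it should when fully seated.
- **Click:** I built the push up in 1 mm steps. The vertical force peaked at about 16 N (readings every 2 mm), then fell to 11 N as the tip dropped 3.5 mm. I took that as the click.
- **Door:** after I pulled away, the door face lay within about 0.001 rad of level and 3.9 mm above the radio's back, so it is shut and holding by itself.
- **Sideways force:** up to 5 N showed at the fingertip during the press. I eased it off by shifting the tool slightly.
- **Bystanders:** I saw none moved in the last side picture, but I did not measure their positions.

No check failed or disagreed. A first slope fit on the pack top came out tilted because of stray pixels, and reading the depths directly showed it level.

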